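Snap the ratchet handle into its clip rail

TASK

Put the ratchet handle away: take it from the rear plank, lay it along the empty clip rail on the front plank with its round head to the left, and press it down sideways between the spring jaws until both clips have snapped over it, square drive still pointing down. Then let go.

Things in the scene. Friction and masses are not known exactly. Their poses are not given: they have to be found in the camera images.
- ratchet: steel ratchet handle on the rear plank, 207 mm long, 280 g. y runs along it from the grip's end (y -103) to the round head (33 mm wide, y 70 to 103), z up; origin at mid-length, underside height. A 10 mm square drive under the head reaches z 0. Round handle 17 mm thick for y -100 to -13, then tapering to 11 mm at the head. Balances at y +10. Grasp from above at y 0 (16 mm thick, axis at z 15).
- ratchet_tail (a point): point on the handle's axis in its thick grip, at ratchet (0, -50, 14) mm; goes to wide_clip
- ratchet_neck (a point): point on the handle's axis in its thinner neck, at ratchet (0, +40, 16.5) mm; goes to narrow_clip
- clip_rail: empty clip rail fixed on the front plank (the other rail like it holds a screwdriver): metal plate 44 (x) x 150 (y) x 12 mm with two pairs of spring-steel jaws open at the top, 76 mm of clear plate between them for the fingers. Origin under its centre, on the plank; y runs along it to the left. Home puts the ratchet's origin at rail (0, 5, 26) mm. 180 mm tall blocks stand between the planks.
- wide_clip (a point): home of ratchet_tail in the wide clip, at rail (0, -45, 40) mm. Each clip is 14 mm long (y); flared jaw tips reach 70 mm above the plank and guide a handle up to 6 mm off centre. The handle meets the inward beads about 14 mm above home; 6 to 10 N downward in all snaps both clips over it, more than its own weight. It then lies on the black seat blocks.
- narrow_clip (a point): home of ratchet_neck in the narrow clip (for the thinner neck), at rail (0, +45, 42.5) mm; same jaws, set closer

How it is judged:
On the way:
1. the handle is pressed home in both clips, with the gripper still on it (z of ratchet_tail in the frame of clip_rail between 0.0348 and 0.0448 m and z of ratchet_neck in the frame of clip_rail between 0.0375 and 0.0475 m and x of ratchet_tail in the frame of clip_rail between -0.009 and 0.009 m and x of ratchet_neck in the frame of clip_rail between -0.009 and 0.009 m and y of ratchet_neck in the frame of clip_rail between 0.027 and 0.063 m and angle between ratchet's own z axis and vertical below 0.45 rad and contact force between the fingers and ratchet above 0.5 N), for 0.1 s.
At the end, for the whole second after the job is handed in: The ratchet lies released and at rest in both clips of the empty rail, head left: ratchet_neck within 18 mm of the narrow clip along the rail, both ratchet points within 9 mm of the rail's centre line and 5 mm of home height, square drive down within 25 degrees (z of ratchet_tail in the frame of clip_rail between 0.0348 and 0.0448 m and z of ratchet_neck in the frame of clip_rail between 0.0375 and 0.0475 m and x of ratchet_tail in the frame of clip_rail between -0.009 and 0.009 m and x of ratchet_neck in the frame of clip_rail between -0.009 and 0.009 m and y of ratchet_neck in the frame of clip_rail between 0.027 and 0.063 m and angle between ratchet's own z axis and vertical below 0.45 rad and linear speed of ratchet below 0.02 m/s); the robot touches nothing.
It also fails if it takes over 40 s, if anything falls off the work surface, if the arm or the gripper's body presses on something with over 40 N, if the wrist force passes 120 N, or if a joint passes its speed limit or range.

ROBOT

A 6-joint arm with a two-finger parallel gripper is mounted at the origin on a cart in front of the work surface, level with it; the furniture and walls round the work are solid. World frame = base frame: x ahead of the robot, y to its left, z up, the work surface at z = 0. Lengths are in m, angles in rad, forces in N, time in s.
With the tool pointing down it reaches from about 0.35 to 0.775 m from the base axis. Payload 7.3 kg.
Tool frame: the origin (TCP) lies midway between the tips of the shut fingers; the grasp point (between the pads) lies 19 mm behind it (robot.grip_depth is the z of the grasp point in the tool frame, in m); z points along the fingers, y is the line along which they close (so a half turn about z gives the same grasp; the last joint's range is limited). The gripper opens to 92 mm and grips with 3 to 60 N. Pads are 19 mm wide; open, the fingers measure 130 mm over their backs; the gripper's body (75 mm by 190 mm) begins 47 mm behind the grasp point.
Start: joints at [-0.146, 0.342, 1.524, -0, 1.275, -0.146], TCP at [0.525, 0, 0.227] pointing down, gripper open.
Joint ranges: [-2.53, 2.53], [-0.77, 2.02], [0.04, 2.7], [-1, 4.14], [0.28, 2.66], [-3.11, 3.11]. Speed limits (rad/s): [2.57, 2.57, 3.14, 3.14, 3.14, 3.14].

INTERFACE

Orientations are given as [roll, pitch, yaw] about the fixed x, y, z axes, in that order (R = Rz(yaw) Ry(pitch) Rx(roll)).
In Python, from cell import robot, viewer gives the robot as it stands.
- The arm moves only by the tool step_arm, never from a script. Its argument "increments" is a list of rows, each an object with "delta_pos": the shift along the tool's x, y, z in cm, a list of three; "dr": the turn, a rotation vector about the tool's x, y, z in degrees, a list of three; "fingers": the closure, from -1 (fully open) to 1 (shut), so that 0 is half open. In form: [{"delta_pos": [tx, ty, tz], "dr": [wx, wy, wz], "fingers": fingers}, ...]. A call has exactly 5 rows; each row is the pose to reach, as a shift and turn from the pose commanded when the call began, along the tool's axes at that moment; what a row does not reach only later rows make up. A row lasts 1/8 s, in which the tool goes at most 62.5 mm and 10.7 degrees, less where a joint would pass 70% of its speed; a pose out of reach is approached as far as the arm can. A call with a gripper value outside its range is refused whole. The fingers move at their own pace and stop on an object; "newtons" is the grip in N (left out, the last holds). Time passes only in rows, so rows that repeat a pose let the fingers close, or fill a call up. It gives the time, the measured TCP pose, the force, the opening and the grip force at its end, in the units of the state.
- robot.observe(): the state, without advancing time (a new reading comes with each control period).
- viewer.read_camera(name): name is "scene" or "top" or "wrist"; returns the picture (420x560x3 uint8, red, green, blue); there is no depth.
- viewer.camera_params(name): a dict with "K" (3x3 intrinsics, pixels), "T" (4x4, takes a point from camera to world coordinates). Camera axes: x right, y down, z forward; pixel columns grow to the right and rows downward; lengths in m; the calibration is good to about 2 mm. A picture is of the moment at which its call begins: read the wrist's pose just before it. camera_params takes no time and is no camera call; for the wrist camera it gives the pose at the moment of the call.
- robot.hand_in(): hands the job in; it is judged then, once.
The state is a dict: "time": time; "qpos": joint angles; "qvel": joint speeds; "joint_efforts": joint torques, N m; "tool_pos": TCP position; "tool_rot": TCP orientation; "contact_force": force on the tool from outside, world axes, zero at the start; "torque": the same for the moment, N m; "opening": finger opening in m; "grip_force": force on a finger pad.
Only numpy, scipy, OpenCV 4.12 (cv2) and the standard library are available. Lean on these libraries where they do the work, as an engineer would, in place of code of your own. Each camera call takes 0.05 s, during which the arm holds its last target. There are 200 camera calls.

## Working session

There is one attempt and no reset: what is moved stays moved. The work goes in short steps, Python scripts to look and compute and a tool call to move; the robot and the scene stay as the last step left them, time stands still between calls to the robot, and variables do not carry over. Pictures are saved under pics/ and viewed, at most 13 in all, crops included, and the job is handed in when it is done.

Besides the shell and the picture viewer there is one more tool, called as name(argument=value, ...) on one line, values as JSON. step_arm: Moves the arm, as the interface text tells. Its arguments: {"type":"object","properties":{"increments":{"type":"array"},"newtons":{"type":"number"}},"required":["increments"]}

```bash
mkdir -p pics; python3 - <<'E'
from cell import robot, viewer
import cv2, numpy as np
for n in ("scene","top"):
    im=viewer.read_camera(n); cv2.imwrite(f"pics/{n}0.png",im[:,:,::-1])
    p=viewer.camera_params(n); print(n,np.round(p["K"],1).tolist(),np.round(p["T"],3).tolist())
o=robot.observe();print(o["tool_pos"],o["tool_rot"],o["time"],robot.grip_depth)
E
```

```text
scene [[544.9, 0.0, 290.3], [0.0, 544.9, 213.3], [0.0, 0.0, 1.0]] [[0.595, -0.489, 0.638, -0.249], [-0.804, -0.354, 0.478, -0.54], [-0.008, -0.797, -0.604, 0.809], [0.0, 0.0, 0.0, 1.0]]
top [[398.4, 0.0, 282.4], [0.0, 398.4, 204.6], [0.0, 0.0, 1.0]] [[0.001, -0.999, 0.048, 0.473], [-1.0, -0.0, 0.015, 0.043], [-0.015, -0.048, -0.999, 1.118], [0.0, 0.0, 0.0, 1.0]]
[5.24627009e-01 6.82197356e-05 2.26120061e-01] [-3.14021309e+00 -2.03695282e-04  1.57078894e+00] 0.1 -0.0188
```

View pics/top0.png

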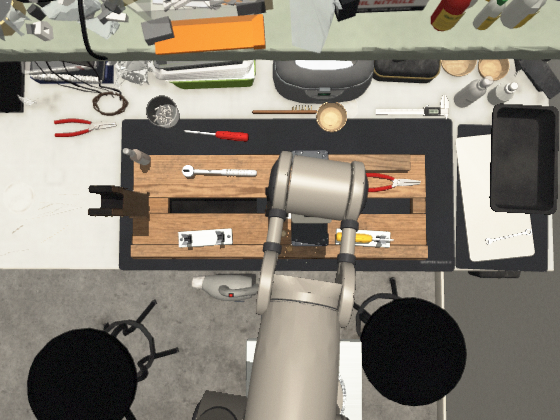

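View pics/scene0.png

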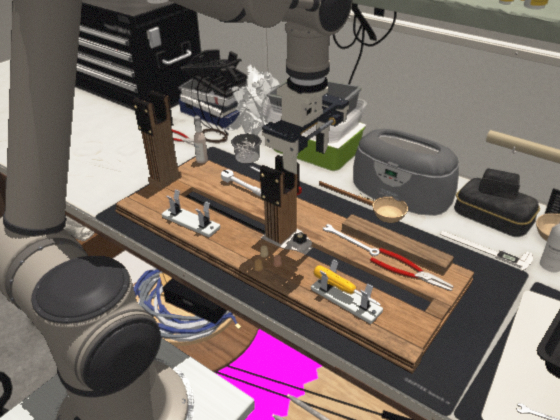

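```bash
python3 - <<'E'
import cv2, numpy as np
t=cv2.imread("pics/top0.png")[155:255,170:270]; s=cv2.imread("pics/scene0.png")[160:245,155:275]
a=cv2.resize(t,(400,400),interpolation=cv2.INTER_CUBIC)
a=cv2.resize(t,None,fx=4,fy=4,interpolation=cv2.INTER_CUBIC); b=cv2.resize(s,None,fx=3.3333,fy=3.3333,interpolation=cv2.INTER_CUBIC)
c=np.zeros((400,800,3),np.uint8); c[:,:400]=a; c[:b.shape[0],400:400+b.shape[1]]=b[:,:400]
cv2.imwrite("pics/c1.png",c)
E
```

```text
(no output)
```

View pics/c1.png

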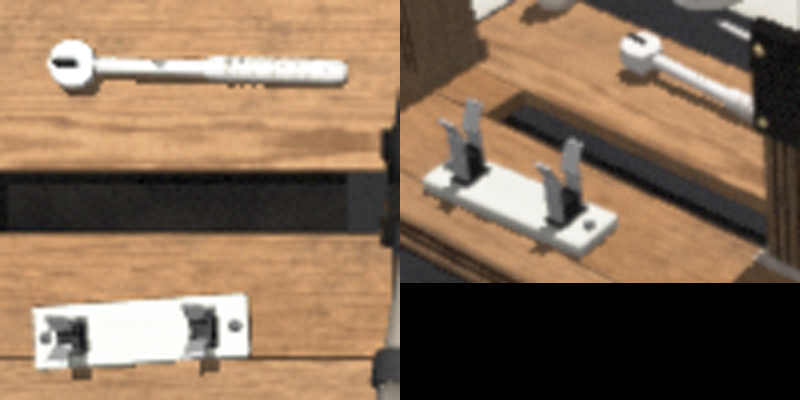

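```bash
cat > h.py <<'E'
from cell import robot, viewer
import cv2, numpy as np
def cam(n): p=viewer.camera_params(n); return np.array(p["K"]),np.array(p["T"])
def P(n):
    K,T=cam(n); return K@np.linalg.inv(T)[:3]
def tri(a,b):
    X=cv2.triangulatePoints(P("top"),P("scene"),np.array(a,float).reshape(2,1),np.array(b,float).reshape(2,1)).ravel(); return X[:3]/X[3]
def onz(n,px,z,KT=None):
    K,T=KT or cam(n); d=T[:3,:3]@np.linalg.inv(K)@[px[0],px[1],1]; return T[:3,3]+d*(z-T[2,3])/d[2]
E
python3 - <<'E'
from h import *
ct=lambda u,v:(170+u/4-.4,155+v/4-.4)
cs=lambda u,v:(155+(u-400)/3.333-.35,160+v/3.333-.35)
for a,b in [((36,368),(424,180)),((250,354),(582,245)),((248,294),(617,212)),((72,65),(640,42))]:
    X=tri(ct(*a),cs(*b)); print(X.round(4))
for z in (.04,.05,.06,.07):
    print(z,[onz("top",ct(*u),z)[:2].round(4).tolist() for u in [(33,308),(248,294),(250,354),(36,368)]])
    print([onz("top",ct(*u),z)[:2].round(4).tolist() for u in [(50,65),(95,65),(72,65),(348,72)]])
E
```

```text
[0.4107 0.347  0.009 ]
[0.4205 0.1976 0.0128]
[0.4609 0.2003 0.0149]
[0.6194 0.3198 0.0298]
0.04 [[0.4521, 0.3421], [0.4617, 0.1961], [0.4212, 0.1945], [0.4116, 0.3395]]
[[0.6177, 0.3327], [0.6177, 0.3018], [0.6177, 0.3176], [0.6127, 0.1289]]
0.05 [[0.4523, 0.3393], [0.4618, 0.1947], [0.4217, 0.193], [0.4121, 0.3368]]
[[0.6164, 0.33], [0.6163, 0.2994], [0.6164, 0.315], [0.6114, 0.1281]]
0.06 [[0.4525, 0.3365], [0.4619, 0.1932], [0.4222, 0.1916], [0.4127, 0.334]]
[[0.615, 0.3273], [0.615, 0.297], [0.615, 0.3125], [0.6101, 0.1273]]
0.07 [[0.4527, 0.3338], [0.462, 0.1918], [0.4227, 0.1902], [0.4133, 0.3312]]
[[0.6137, 0.3246], [0.6137, 0.2946], [0.6137, 0.3099], [0.6088, 0.1265]]
```

step_arm(increments=[{"delta_pos": [6,2.2,0],"dr": [0,0,0],"fingers": -1},{"delta_pos": [12,4.5,0],"dr": [0,0,0],"fingers": -1},{"delta_pos": [18,7,0],"dr": [0,0,0],"fingers": -1},{"delta_pos": [23.4,9.2,2],"dr": [0,0,0],"fingers": -1},{"delta_pos": [23.4,9.2,4],"dr": [0,0,0],"fingers": -1}])

```text
time: 0.72
tool_pos: [0.6172, 0.2381, 0.185]
tool_rot: [-3.141, -0.001, 1.575]
contact_force: [-0.7, -0.9, 0.3]
opening: 0.0916
grip_force: 0.0
```

```bash
python3 - <<'E'
from h import *
np.save("wk.npy",np.array(cam("wrist")[1]))
im=viewer.read_camera("wrist"); cv2.imwrite("pics/w1.png",im[:,:,::-1])
K,T=cam("wrist"); print(np.round(K,1).tolist(),T.round(4).tolist()); o=robot.observe(); print(o["tool_pos"],o["tool_rot"],o["contact_force"],o["time"])
E
```

```text
[[296.6, 0.0, 279.3], [0.0, 296.6, 207.8], [0.0, 0.0, 1.0]] [[1.0, 0.0054, -0.0041, 0.616], [0.0039, -0.9517, -0.3069, 0.3205], [-0.0056, 0.3068, -0.9517, 0.3383], [0.0, 0.0, 0.0, 1.0]]
[0.61550114 0.23635024 0.18135439] [-3.13529191e+00  1.31245289e-03  1.57404692e+00] [-1.37876868  0.1986221  -1.68092486] 0.775
```

View pics/w1.png

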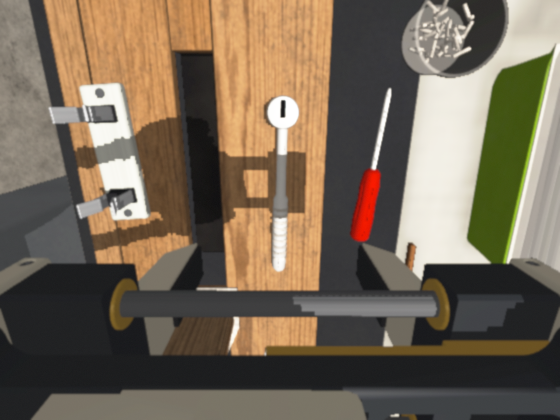

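```bash
python3 - <<'E'
from h import *
KT=(cam("wrist")[0],np.load("wk.npy"))
h=onz("wrist",(283,112),.03,KT); t=onz("wrist",(279,270),.014,KT); n=onz("wrist",(281.5,145),.022,KT); m=onz("wrist",(281,206),.022,KT)
print("head",h,"tail",t,n,m)
C=np.array([onz("wrist",p,.012,KT) for p in [(82,87),(121,83),(147,214),(107,220)]]);print(C.round(4),C.mean(0))
v=C[0]+C[1]-C[2]-C[3];print("rail yaw",np.degrees(np.arctan2(-v[0],v[1])))
v=h-t;print("ratchet yaw",np.degrees(np.arctan2(-v[0],v[1])),np.linalg.norm(v[:2]))
# top cam
ct=lambda u,v:(170+u/4-.4,155+v/4-.4)
C=np.array([onz("top",ct(*u),.012) for u in [(33,308),(248,294),(250,354),(36,368)]]);print(C.round(4),C.mean(0))
print(onz("top",ct(72,65),.03),onz("top",ct(348,72),.014))
E
```

```text
head [0.62057912 0.32273539 0.03      ] tail [0.61745362 0.13559189 0.014     ] [0.6193815  0.28943103 0.022     ] [0.61931147 0.2216018  0.022     ]
[[0.4129 0.3463 0.012 ]
 [0.4538 0.3504 0.012 ]
 [0.4619 0.2078 0.012 ]
 [0.4135 0.2001 0.012 ]] [0.43551685 0.27615837 0.012     ]
rail yaw 1.7384473406785725
ratchet yaw -0.9568150772428484 0.1871696015945745
[[0.4515 0.3499 0.012 ]
 [0.4614 0.2001 0.012 ]
 [0.4199 0.1984 0.012 ]
 [0.41   0.3472 0.012 ]] [0.43570364 0.27388809 0.012     ]
[0.61903479 0.32012793 0.03      ] [0.61602814 0.13098392 0.014     ]
```

step_arm(increments=[{"delta_pos": [0,0.2,4],"dr": [0,0,1],"fingers": -1},{"delta_pos": [0,0.2,8],"dr": [0,0,1],"fingers": -1},{"delta_pos": [0,0.2,12],"dr": [0,0,1],"fingers": -1},{"delta_pos": [0,0.2,12],"dr": [0,0,1],"fingers": -1},{"delta_pos": [0,0.2,12],"dr": [0,0,1],"fingers": -1}])

```text
time: 1.4
tool_pos: [0.62, 0.2339, 0.0686]
tool_rot: [3.139, -0.001, 1.553]
contact_force: [0.5, 0.2, 0.6]
opening: 0.0918
grip_force: 0.0
```

```bash
python3 - <<'E'
from h import *
o=robot.observe(); print(o["tool_pos"],o["tool_rot"],o["contact_force"])
K,T=cam("wrist"); np.save("wk.npy",T)
im=viewer.read_camera("wrist"); cv2.imwrite("pics/w2.png",im[:,:,::-1]); o=robot.observe(); print(o["tool_pos"],o["tool_rot"])
E
```

```text
[0.62002813 0.23393837 0.06857342] [ 3.13932663e+00 -5.64782795e-04  1.55297825e+00] [0.50346093 0.17752733 0.64299296]
[0.62038492 0.23410135 0.06918565] [ 3.13797243e+00 -9.12799874e-04  1.55304864e+00]
```

View pics/w2.png

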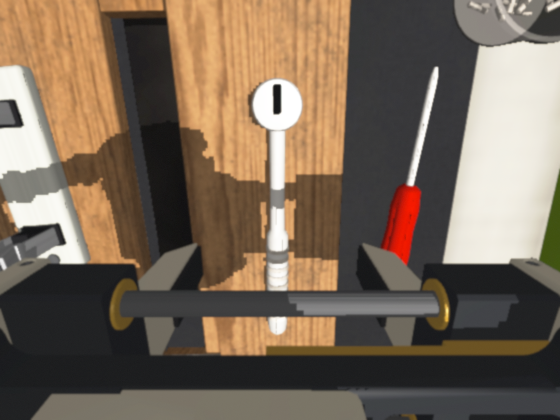

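```bash
python3 - <<'E'
from h import *
KT=(cam("wrist")[0],np.load("wk.npy"))
print(onz("wrist",(277,105),.03,KT),onz("wrist",(277.5,332),.014,KT),onz("wrist",(277.5,160),.022,KT))
print(onz("wrist",(256,105),.025,KT)-onz("wrist",(302,105),.025,KT))
E
```

```text
[0.62020523 0.32238619 0.03      ] [0.61694636 0.1371445  0.014     ] [0.61982045 0.28694246 0.022     ]
[-0.02940581  0.00050489  0.        ]
```

step_arm(increments=[{"delta_pos": [0.1,-0.1,2.5],"dr": [0,0,0],"fingers": -1},{"delta_pos": [0.1,-0.1,4.5],"dr": [0,0,0],"fingers": -1},{"delta_pos": [0.1,-0.1,5.7],"dr": [0,0,0],"fingers": -1},{"delta_pos": [0.1,-0.1,6.1],"dr": [0,0,0],"fingers": -1},{"delta_pos": [0.1,-0.1,6.1],"dr": [0,0,0],"fingers": -1}])

```text
time: 2.08
tool_pos: [0.6186, 0.2351, 0.0065]
tool_rot: [3.14, -0.0, 1.553]
contact_force: [0.3, 0.0, -0.7]
opening: 0.092
grip_force: 0.0
```

step_arm(increments=[{"delta_pos": [0,0,0.2],"dr": [0,0,0],"fingers": 0.5},{"delta_pos": [0,0,0.2],"dr": [0,0,0],"fingers": 1},{"delta_pos": [0,0,0.2],"dr": [0,0,0],"fingers": 1},{"delta_pos": [0,0,0.2],"dr": [0,0,0],"fingers": 1},{"delta_pos": [0,0,0.2],"dr": [0,0,0],"fingers": 1}], newtons=45)

```text
time: 2.7
tool_pos: [0.618, 0.235, 0.0038]
tool_rot: [3.142, 0.0, 1.553]
contact_force: [-0.1, -0.2, 0.3]
opening: 0.0467
grip_force: 0.0
```

step_arm(increments=[{"delta_pos": [0,0,0],"dr": [0,0,0],"fingers": 1},{"delta_pos": [0,0,0],"dr": [0,0,0],"fingers": 1},{"delta_pos": [0,0,0],"dr": [0,0,0],"fingers": 1},{"delta_pos": [0,0,0],"dr": [0,0,0],"fingers": 1},{"delta_pos": [0,0,0],"dr": [0,0,0],"fingers": 1}])

```text
time: 3.32
tool_pos: [0.6182, 0.235, 0.0038]
tool_rot: [3.141, -0.0, 1.553]
contact_force: [-0.2, -0.7, -0.1]
opening: 0.0143
grip_force: 45.0
```

step_arm(increments=[{"delta_pos": [0,0,-1],"dr": [0,0,0],"fingers": 1},{"delta_pos": [0,0,-4],"dr": [0,0,0],"fingers": 1},{"delta_pos": [0,0,-8],"dr": [0,0,0],"fingers": 1},{"delta_pos": [0,0,-12],"dr": [0,0,0],"fingers": 1},{"delta_pos": [0,0,-12],"dr": [0,0,0],"fingers": 1}])

```text
time: 3.95
tool_pos: [0.62, 0.2356, 0.1279]
tool_rot: [3.134, -0.002, 1.553]
contact_force: [0.3, -0.3, -3.1]
opening: 0.0146
grip_force: 45.0
```

```bash
python3 - <<'E'
from h import *
K,T=cam("wrist"); np.save("wk.npy",T)
im=viewer.read_camera("wrist"); cv2.imwrite("pics/w3.png",im[:,:,::-1]); o=robot.observe(); print(o["tool_pos"],o["tool_rot"],o["torque"])
cv2.imwrite("pics/s3.png",viewer.read_camera("scene")[:,:,::-1])
E
```

```text
[0.61847935 0.23519808 0.12509335] [ 3.13899807e+00 -6.62861996e-04  1.55340599e+00] [-0.07179471  0.02107606 -0.00588535]
```

View pics/w3.png

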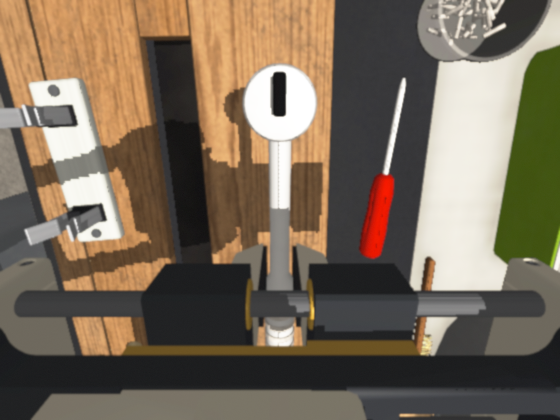

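```bash
python3 - <<'E'
from h import *
K,T=cam("wrist")
o=robot.observe();tp=np.array(o["tool_pos"]);print(tp,T[:3,3])
KT=(K,np.load("wk.npy"));T=KT[1]
for z in (.136,.141,.146,.151,.156):
    X=onz("wrist",(280,103),z,KT); d=T[:3,:3].T@(X-T[:3,3]); print(z,X-tp,"dia",72*d[2]/K[0,0])
C=np.array([onz("wrist",p,.012,KT) for p in [(32,83),(80,79),(122,236),(78,240)]]);print(C.round(4),C.mean(0))
v=C[0]+C[1]-C[2]-C[3];print("rail yaw",np.degrees(np.arctan2(-v[0],v[1])))
E
```

```text
[0.61744355 0.23490241 0.1231779 ] [0.61883736 0.31882829 0.28018556]
0.136 [0.00421504 0.0889186  0.0128221 ] dia 0.03414933712813806
0.141 [0.00416042 0.0887634  0.0178221 ] dia 0.033004208104736546
0.146 [0.00410581 0.0886082  0.0228221 ] dia 0.03185907908133502
0.151 [0.00405119 0.08845301 0.0278221 ] dia 0.030713950057933502
0.156 [0.00399658 0.08829781 0.0328221 ] dia 0.029568821034531984
[[0.4132 0.3471 0.012 ]
 [0.4544 0.3496 0.012 ]
 [0.4643 0.2058 0.012 ]
 [0.4199 0.2024 0.012 ]] [0.43794652 0.27621637 0.012     ]
rail yaw 3.291979342111327
```

View pics/s3.png

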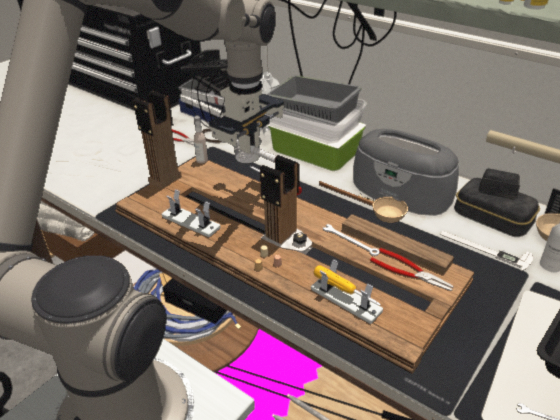

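step_arm(increments=[{"delta_pos": [1,-4.5,0],"dr": [0,0,-1.5],"fingers": 1},{"delta_pos": [2,-9,0],"dr": [0,0,-3],"fingers": 1},{"delta_pos": [3,-14,0],"dr": [0,0,-4.5],"fingers": 1},{"delta_pos": [4,-18.3,0],"dr": [0,0,-4.5],"fingers": 1},{"delta_pos": [4,-18.3,0],"dr": [0,0,-4.5],"fingers": 1}])

```text
time: 4.68
tool_pos: [0.4315, 0.2782, 0.122]
tool_rot: [-3.136, 0.002, 1.635]
contact_force: [0.6, 0.8, -3.1]
opening: 0.0146
grip_force: 45.0
```

step_arm(increments=[{"delta_pos": [0,0,1],"dr": [0,0,0],"fingers": 1},{"delta_pos": [0,0,2],"dr": [0,0,0],"fingers": 1},{"delta_pos": [0,0,2],"dr": [0,0,0],"fingers": 1},{"delta_pos": [0,0,2],"dr": [0,0,0],"fingers": 1},{"delta_pos": [0,0,2],"dr": [0,0,0],"fingers": 1}])

```text
time: 5.3
tool_pos: [0.4362, 0.2782, 0.1039]
tool_rot: [3.141, -0.0, 1.632]
contact_force: [0.3, -0.0, -2.9]
opening: 0.0144
grip_force: 45.0
```

```bash
python3 - <<'E'
from h import *
o=robot.observe(); print(o["tool_pos"],o["tool_rot"],o["contact_force"])
K,T=cam("wrist"); np.save("wk.npy",T)
im=viewer.read_camera("wrist"); t=viewer.read_camera("top"); s=viewer.read_camera("scene")
cv2.imwrite("pics/top4.png",t[:,:,::-1]);cv2.imwrite("pics/w4.png",im[:,:,::-1])
c=np.zeros((420,800,3),np.uint8); c[:,:560]=im
c[:210,560:]=cv2.resize(t[205:275,160:240],(240,210),interpolation=cv2.INTER_CUBIC)
c[210:,560:]=cv2.resize(s[160:244,145:241],(240,210),interpolation=cv2.INTER_CUBIC)
cv2.imwrite("pics/c4.png",c[:,:,::-1])
E
```

```text
[0.43618032 0.27818809 0.10391161] [ 3.14095548e+00 -1.52561773e-04  1.63156206e+00] [ 0.27078322 -0.04980199 -2.91133304]
```

View pics/c4.png

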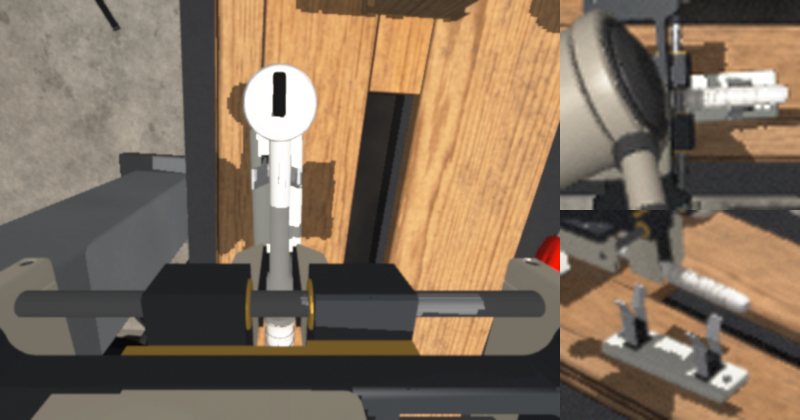

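```bash
python3 - <<'E'
from h import *
im=cv2.imread("pics/w4.png")[125:265,225:335]
cv2.imwrite("pics/c5.png",cv2.resize(im,None,fx=4.2,fy=4.2,interpolation=cv2.INTER_CUBIC))
# predicted pixel of rail points for pose estimate
K,T=cam("wrist")[0],np.load("wk.npy")
th=np.radians(3.5);c=np.array([.4365,.275,0])
R=np.array([[np.cos(th),-np.sin(th),0],[np.sin(th),np.cos(th),0],[0,0,1]])
for p in [(-.022,.075,.012),(.022,.075,.012),(-.022,.03,.012),(.022,.03,.012),(0,.052,.07),(0,.038,.07)]:
    d=T[:3,:3].T@(c+R@np.array(p)-T[:3,3]); q=(K@d)[:2]/d[2]; print(p,q.round(1),((q-[225,125]+.4)*4.2).round())
E
```

```text
(-0.022, 0.075, 0.012) [252.2 128.3] [116.  16.]
(0.022, 0.075, 0.012) [306.4 128.3] [344.  16.]
(-0.022, 0.03, 0.012) [253.7 182.6] [122. 243.]
(0.022, 0.03, 0.012) [304.9 182.6] [337. 243.]
(0, 0.052, 0.07) [279.4 169.5] [230. 188.]
(0, 0.038, 0.07) [279.4 190.4] [230. 276.]
```

View pics/c5.png

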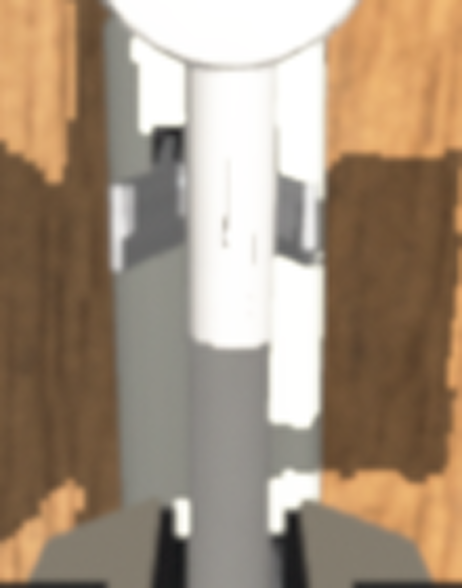

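step_arm(increments=[{"delta_pos": [0,-0.17,0.5],"dr": [0,0,-0.6],"fingers": 1},{"delta_pos": [0,-0.17,2],"dr": [0,0,-0.6],"fingers": 1},{"delta_pos": [0,-0.17,3.5],"dr": [0,0,-0.6],"fingers": 1},{"delta_pos": [0,-0.17,5],"dr": [0,0,-0.6],"fingers": 1},{"delta_pos": [0,-0.17,5.5],"dr": [0,0,-0.6],"fingers": 1}], newtons=60)

```text
time: 6.08
tool_pos: [0.4334, 0.2778, 0.0472]
tool_rot: [-3.14, 0.001, 1.642]
contact_force: [1.0, -0.1, -2.7]
opening: 0.0145
grip_force: 60.0
```

step_arm(increments=[{"delta_pos": [0,0,0.2],"dr": [0,0,0],"fingers": 1},{"delta_pos": [0,0,0.5],"dr": [0,0,0],"fingers": 1},{"delta_pos": [0,0,0.8],"dr": [0,0,0],"fingers": 1},{"delta_pos": [0,0,1.1],"dr": [0,0,0],"fingers": 1},{"delta_pos": [0,0,1.3],"dr": [0,0,0],"fingers": 1}])

```text
time: 6.7
tool_pos: [0.4341, 0.2782, 0.0355]
tool_rot: [3.141, -0.0, 1.642]
contact_force: [-0.5, -0.3, -3.4]
opening: 0.0145
grip_force: 60.0
```

step_arm(increments=[{"delta_pos": [0,0,0.2],"dr": [0,0,0],"fingers": 1},{"delta_pos": [0,0,0.35],"dr": [0,0,0],"fingers": 1},{"delta_pos": [0,0,0.5],"dr": [0,0,0],"fingers": 1},{"delta_pos": [0,0,0.5],"dr": [0,0,0],"fingers": 1},{"delta_pos": [0,0,0.5],"dr": [0,0,0],"fingers": 1}])

```text
time: 7.32
tool_pos: [0.4341, 0.2782, 0.0316]
tool_rot: [3.141, -0.0, 1.642]
contact_force: [-2.3, -0.6, 8.2]
opening: 0.0142
grip_force: 60.0
```

```bash
python3 - <<'E'
from h import *
o=robot.observe(); print(o["tool_pos"],o["tool_rot"],o["contact_force"],o["torque"])
im=viewer.read_camera("wrist"); s=viewer.read_camera("scene"); t=viewer.read_camera("top")
c=np.zeros((500,800,3),np.uint8); c[:500,:400]=cv2.resize(im[90:265,210:350],(400,500),interpolation=cv2.INTER_CUBIC)
c[:300,400:]=cv2.resize(s[170:245,150:250],(400,300),interpolation=cv2.INTER_CUBIC)
c[300:,400:]=cv2.resize(t[220:260,165:245],(400,200),interpolation=cv2.INTER_CUBIC)
cv2.imwrite("pics/c6.png",c[:,:,::-1])
E
```

```text
[0.43408836 0.27818517 0.03163955] [ 3.14108083e+00 -1.43002272e-04  1.64241337e+00] [-2.25004112 -0.62808883  8.1815324 ] [-0.30034057  0.50265456 -0.02170832]
```

View pics/c6.png

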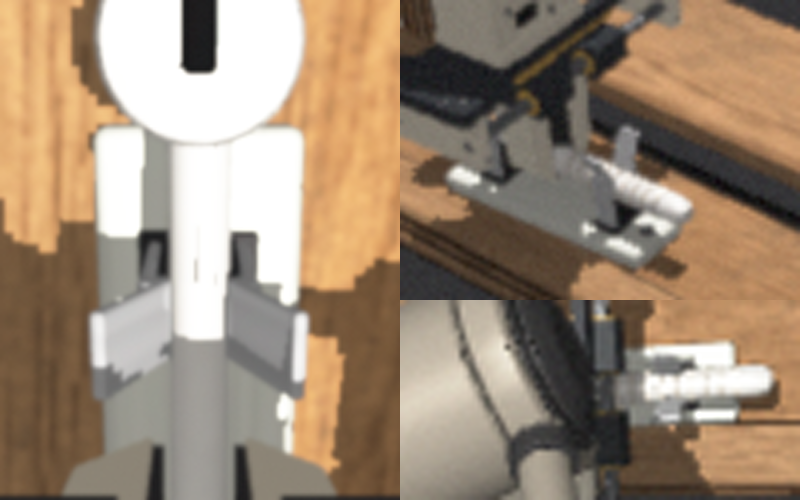

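step_arm(increments=[{"delta_pos": [0,0,0.1],"dr": [0,0,0],"fingers": 1},{"delta_pos": [0,0,0.1],"dr": [0,0,0],"fingers": 1},{"delta_pos": [0,0,0.2],"dr": [0,0,0],"fingers": 1},{"delta_pos": [0,0,0.2],"dr": [0,0,0],"fingers": 1},{"delta_pos": [0,0,0.2],"dr": [0,0,0],"fingers": 1}])

```text
time: 8.1
tool_pos: [0.4342, 0.2783, 0.0314]
tool_rot: [3.14, -0.0, 1.643]
contact_force: [-7.5, -3.2, 24.7]
opening: 0.0148
grip_force: 59.9
```

step_arm(increments=[{"delta_pos": [0,0,-0.2],"dr": [0,0,0],"fingers": 1},{"delta_pos": [0,0,-0.3],"dr": [0,0,0],"fingers": 1},{"delta_pos": [0,0,-0.3],"dr": [0,0,0],"fingers": 1},{"delta_pos": [0,0,-0.3],"dr": [0,0,0],"fingers": 0},{"delta_pos": [0,0,-0.3],"dr": [0,0,0],"fingers": 0}])

```text
time: 8.72
tool_pos: [0.4342, 0.2781, 0.0315]
tool_rot: [3.142, 0.0, 1.642]
contact_force: [-0.1, 0.4, 0.2]
opening: 0.0303
grip_force: 0.0
```

step_arm(increments=[{"delta_pos": [0,0,0],"dr": [0,0,0],"fingers": 0},{"delta_pos": [0,0,0],"dr": [0,0,0],"fingers": 0},{"delta_pos": [0,0,0],"dr": [0,0,0],"fingers": 0},{"delta_pos": [0,0,0],"dr": [0,0,0],"fingers": 0},{"delta_pos": [0,0,0],"dr": [0,0,0],"fingers": 0}])

```text
time: 9.35
tool_pos: [0.4341, 0.2781, 0.0317]
tool_rot: [3.141, 0.0, 1.642]
contact_force: [0.2, 0.6, 0.2]
opening: 0.0457
grip_force: 0.0
```

step_arm(increments=[{"delta_pos": [0,0,-1],"dr": [0,0,0],"fingers": 0},{"delta_pos": [0,0,-4],"dr": [0,0,0],"fingers": 0},{"delta_pos": [0,0,-8],"dr": [0,0,0],"fingers": 0},{"delta_pos": [0,0,-12],"dr": [0,0,0],"fingers": 0},{"delta_pos": [0,0,-12],"dr": [0,0,0],"fingers": 0}])

```text
time: 9.98
tool_pos: [0.4359, 0.279, 0.1555]
tool_rot: [3.134, -0.003, 1.642]
contact_force: [0.0, 1.0, -0.0]
opening: 0.0461
grip_force: 0.0
```

```bash
python3 - <<'E'
from h import *
o=robot.observe(); print(o["tool_pos"],o["contact_force"],o["opening"])
im=viewer.read_camera("wrist"); s=viewer.read_camera("scene")
c=np.zeros((420,800,3),np.uint8); c[:,:400]=im[:,80:480]
c[:300,400:]=cv2.resize(s[170:245,150:250],(400,300),interpolation=cv2.INTER_CUBIC)
cv2.imwrite("pics/c7.png",c[:,:,::-1])
E
```

```text
[0.43587896 0.27897651 0.15549847] [ 0.04245397  0.99147726 -0.00587237] 0.04610811520614437
```

View pics/c7.png

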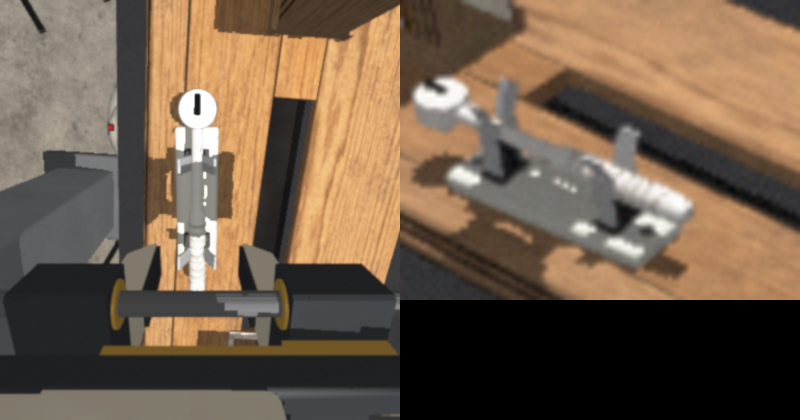

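The ratchet lies between both jaw pairs: its head is at about (197,108) and its handle is centred on the rail, with the gripper clear.

```bash
python3 -c "
from cell import robot
print(robot.hand_in())"
```

```text
the job is handed in; nothing more can be done
None
```

I pressed the ratchet into both clips of the empty rail, head left and square drive down, then let go and handed the job in after about 10 s of robot time; hand-in gave no verdict, but the last picture shows it seated in both clips with the gripper clear.

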